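# Zero the filter photometer: blank under the lamp, hood shut, zero key

## Task

Zero the photometer, pushing with the fingertips only: push the tabs of its filter turret to step it round until the blank cell (the solid one, with no glass) has clicked in under the lamp head, and slide the hood over the tube well fully shut against its back block. Only when both are done, press the large oblong zero key right down and let it come up again. Push gently: grip and lift nothing, leave the tube standing in its well, and do not shift the photometer or the things around it.

Things in the scene. Friction and masses are not known exactly. Their poses are not given: they have to be found in the camera images.
- photometer: Filter photometer, light box 270 x 300 mm, loose, 3.4 kg. Origin on the bench under its middle; x from its front (towards the robot) to its back, y to its left. (p) = mm in this frame. Flat deck at z 95 (p), x -50 to 135; in front a fascia slopes down 15 degrees to z 72 at x -135, with a dark display at the left, two flat round touch pads (unused) in the middle, the zero key at the right.
- turret: Aluminium disc, 114 mm across, on the deck, turns endlessly about a vertical axis at (p) x 20, y 55. Origin on the axis at z 95 (p); its x axis points at the blank cell, so its yaw minus the photometer's is the angle off: 0 = blank under the lamp, counter-clockwise from above positive. It starts at rest in one of the four wrong click stops (72, 144, 216 or 288).
- blank_cell (a point): Centre of the top of the blank, the one solid cell of the turret; the other four have dark glass windows. Cells are 31 mm across, 38 mm from the axis, 72 degrees apart. In line with each cell an upright tab stands out at the rim: 52 to 82 mm from the axis, 6 mm thick, z 99 to 121 (p). So tabs are at 0, 72, 144, 216, 288 degrees from the turret's x axis; the tabs are what you push, sideways.
- beam (a point): Point under the lamp head where the blank's centre belongs, (p) x 58, y 55. Click stops hold the turret each 72 degrees: leaving one takes about 3 N at a tab; once past half way it runs on into the next and stays. The lamp head, a black finned cylinder 49 mm across, z 126 to 182 (p), hangs above this point from a column at x 107 to 134 (p); the front half of the turret is open.
- hood (a joint): Travel in m of the grey sliding hood of the tube well, along the photometer's x (to the back): 0 fully open (towards the robot), 0.048 fully shut against the fixed grey back block. Starts between 0 and 0.012; about 1.5 N of friction. The hood is 54 mm long, 52 mm wide, hollow, open to the back, its top 31 mm above the deck; it runs between two low rails along (p) y -85.
- hood_front (a point): Middle of the hood's flat front face (52 mm wide, from 2 to 30 mm above the deck; this point is 16 mm above the deck, at (p) x -30 when fully open). Push here to the back.
- zero_key (a joint): Travel in m of the zero key: 0 is up, 0.004 is right down, into the fascia along its normal (15 degrees from vertical). It springs back; right down takes about 4 N.
- zero_key_top (a point): Centre of the top of the zero key: white, oblong, 20 mm front to back x 30 mm, 8 mm proud of the sloped fascia, at about (p) x -95, y -85, z 91.
- tube: Round sample tube of glass, 16 mm across, with a black ribbed screw cap 20 mm across, 100 mm high in all, loose in the well at (p) x 45, y -85; only the cap stands above the deck, to 17 mm. Origin at the centre of its foot, z along the tube. It stays where it is.
- small_flask: Stoppered volumetric flask 34 mm across, 81 mm high, loose, left of the photometer; origin at the centre of its foot. A bystander.
- dropper: Brown bottle with black cap, 53 mm across, 98 mm high, loose, left of the photometer; origin at the centre of its foot. A bystander.
- flask: Small volumetric flask 36 mm across, 99 mm high, loose, right of the photometer; origin at the centre of its foot. A bystander.

How it is judged:
By the outcome, as a careful person would: the job done as asked, in the order asked, and still so for the second after the job is handed in, with the robot touching nothing.
It also fails if it takes over 64 s, if anything falls off the work surface, if the arm or the gripper's body presses on something with over 40 N, if the wrist force passes 120 N, or if a joint passes its speed limit or range.

## Robot

A 7-joint arm with a two-finger parallel gripper is mounted at the origin on a cart in front of the work surface, level with it; the furniture and walls round the work are solid. World frame = base frame: x ahead of the robot, y to its left, z up, the work surface at z = 0. Lengths are in m, angles in rad, forces in N, time in s.
With the tool pointing down it reaches from about 0.425 to 0.95 m from the base axis. Payload 4.7 kg.
Tool frame: the origin (TCP) lies midway between the tips of the shut fingers; the grasp point (between the pads) lies 19 mm behind it; z points along the fingers, y is the direction in which the jaws open and shut (so a half turn about z gives the same grasp; the last joint's range is limited). The gripper opens to 87 mm and grips with 3 to 60 N. Pads are 19 mm wide; open, the fingers measure 117 mm over their backs; the gripper's body (75 mm by 190 mm) begins 51 mm behind the grasp point.
Start: joints at [-1.374, 0.469, -0.049, 1.532, 0.024, 1.141, -0.082], TCP at [0.151, 0.658, 0.2] pointing down, gripper open.
Joint ranges: [-2.59, 2.59], [-0.33, 1.99], [-1.39, 1.29], [0.1, 2.45], [-1.04, 4.18], [0.21, 1.99], [-2.66, 2.66]. Speed limits (rad/s): [2.57, 2.57, 3.14, 3.14, 3.14, 3.14, 3.14].

## Interface

Orientations are given as a unit quaternion [w, x, y, z].
In Python, from station import env gives the robot as it stands. Calls block until the motion is done:
- env.move_to(position, orientation): joint-space move of the TCP to a pose.
- env.move_linear(position, attitude=None, vel=0.15, force_limit=None): straight line of the TCP; attitude=None keeps the orientation; vel is the mean speed in m/s. With force_limit (N) it stops when the force on the tool has changed by that much, and returns True; else False.
- env.goto_joints(angles): joint-space move.
- env.command_gripper(opening, strength=None): finger opening in m; strength is the grip in N (None keeps the last); returns when the fingers have stopped.
- env.wait(seconds).
- env.ik(position, orientation): joint angles nearest the present ones, or None.
- env.get_state(): the state.
- env.read_camera(name): name is "scene" or "top"; returns (picture, depth): 400x640x3 uint8, red, green, blue; 400x640 float32, m along the optical axis (not along the pixel's ray), 0 where there is no reading.
- env.camera_info(name): a dict with "vertical_fov" (degrees; the focal length in pixels is half the picture's height over the tangent of half this angle, whatever the lens; pixels are square), "cx", "cy" (the principal point, pixels), "distortion" ([k1, k2, p1, p2, k3] as OpenCV has them; the pictures are not rectified), "position" and "rotation" of the camera in the world. Camera axes: x right, y up, looking along -z (the intrinsics and any distortion apply to the point x, -y, -z); pixel columns grow to the right and rows downward; lengths in m; the calibration is good to about 2 mm. A picture is of the moment at which its call begins. camera_info takes no time and is no camera call.
A pose or a line that the arm cannot do raises env.Unreachable and nothing moves.
- env.job_done(): hands the job in, once; it reports no verdict.
The state is a dict: "time": time; "joint_positions": joint angles; "qvel": joint speeds; "effort": joint torques, N m; "tcp_pos": TCP position; "tool_rot": TCP orientation; "wrist_force": force on the tool from outside, world axes, zero at the start; "moment": the same for the moment, N m; "gripper_width": finger opening in m.
Only numpy, scipy, OpenCV 4.12 (cv2) and the standard library are available. Lean on these libraries where they do the work, as an engineer would, in place of code of your own. Each camera call takes 0.05 s, during which the arm holds its last target. There are 200 camera calls.

## Working session

There is one attempt and no reset: what is moved stays moved. The work goes in short steps, each a Python script; the robot and the scene stay as the last script left them, time stands still between calls to the robot, and variables do not carry over. Pictures are saved under pics/ and viewed, about 8 in all and at most 12, crops included, and the job is handed in when it is done.

```bash
mkdir -p pics; ls
python3 - <<'E'
from station import env
import cv2
for n in("scene","top"):
    p,d=env.read_camera(n); print(env.camera_info(n))
    cv2.imwrite(f"pics/{n}0.png",p[:,:,::-1])
    import numpy as np; np.save(f"{n}0_d.npy",d); np.save(f"{n}0.npy",p)
print(env.get_state())
E
```

```text
pics
{'vertical_fov': 45.86364081127146, 'cx': 323.1641899940889, 'cy': 199.90537569593695, 'distortion': array([-0.14552641,  0.        ,  0.        ,  0.        ,  0.        ]), 'position': array([-0.02065166, -0.26843471,  0.80632977]), 'rotation': array([ 0.79638838,  0.32273267, -0.18396444, -0.47724863])}
{'vertical_fov': 42.277183811365305, 'cx': 317.3274920914663, 'cy': 204.8618654364482, 'distortion': array([-0.01078758,  0.        ,  0.        ,  0.        ,  0.        ]), 'position': array([0.473078  , 0.05070249, 1.27777429]), 'rotation': array([ 0.7093553 ,  0.03631223, -0.03275122, -0.70315278])}
{'time': 0.1, 'joint_positions': array([-1.37390594,  0.46939756, -0.04857942,  1.53355042,  0.02413357,
        1.14095657, -0.08223722]), 'qvel': array([ 1.00027405e-07, -1.74011400e-03, -1.75089529e-05, -1.48033049e-03,
       -1.90061624e-04,  1.88234537e-04,  1.55920465e-04]), 'effort': array([ 6.10330844e-04, -5.09170353e+01, -8.13013455e-02, -2.36828703e+01,
       -6.15267386e-02,  3.44293972e-02,  3.25466715e-05]), 'tcp_pos': array([0.15099908, 0.65732706, 0.19938973]), 'tool_rot': array([-5.01506741e-05,  1.12610068e-01,  9.93638882e-01, -8.61220140e-04]), 'wrist_force': array([-0.43858639,  0.61403447,  0.3474197 ]), 'moment': array([0.0735053 , 0.05505633, 0.06824367]), 'gripper_width': 0.0868644614885633}
```

View pics/scene0.png

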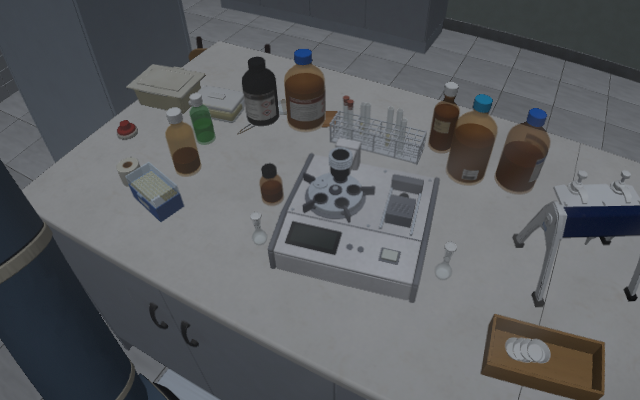

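View pics/top0.png

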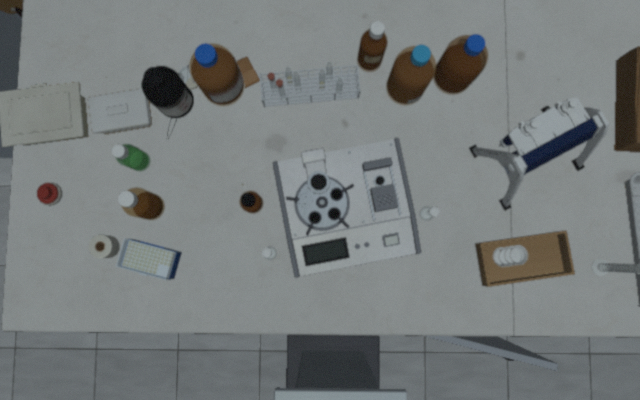

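The top view shows the photometer at about (345,207) px, with the turret at (322,202), hood at (383,197) and key at (391,240). I'll enlarge both views.

Run:
```python
import cv2
a=cv2.imread("pics/top0.png")[130:285,262:432]
b=cv2.imread("pics/scene0.png")[140:300,262:447]
f=lambda i,s:cv2.convertScaleAbs(cv2.resize(i,None,fx=s,fy=s,interpolation=cv2.INTER_CUBIC),alpha=1.4)
cv2.imwrite("pics/topc.png",f(a,3.8)); cv2.imwrite("pics/scenec.png",f(b,3.7))
```

```text
(no output)
```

View pics/topc.png

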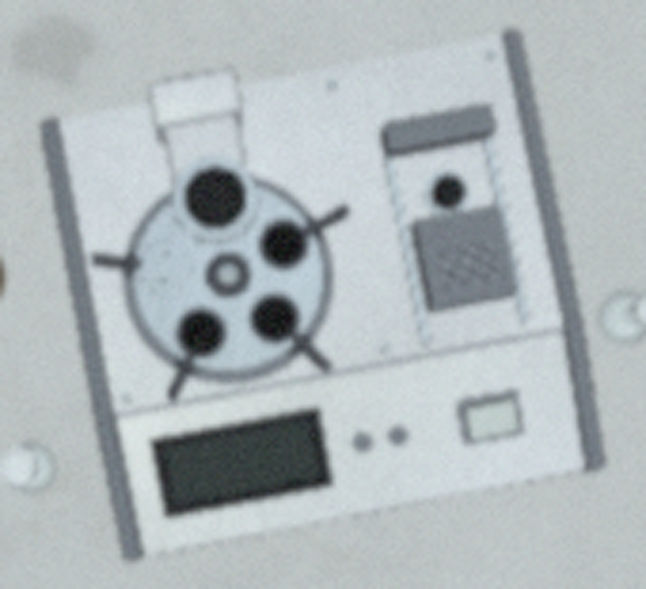

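View pics/scenec.png

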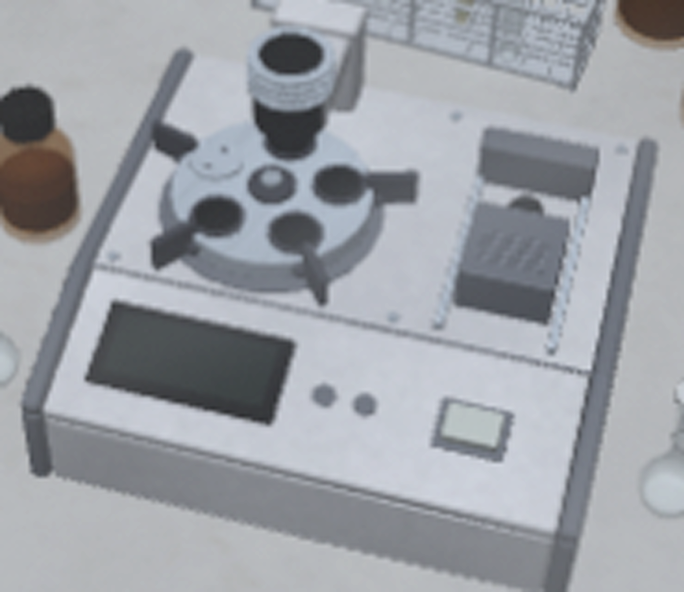

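The blank is at the left, so the turret is at +72°. I need one step clockwise, pushing the front-right tab (216°) towards the left. Next I fit the photometer pose from both views.

```bash
cat > h.py <<'E'
from station import env
import numpy as np, cv2
from scipy.spatial.transform import Rotation as R
from scipy.optimize import least_squares
def proj(n,P):
    c=env.camera_info(n); f=200/np.tan(np.radians(c["vertical_fov"]/2))
    q=np.array(c["rotation"]); Rc=R.from_quat(q[[1,2,3,0]]).as_matrix()
    X=(np.atleast_2d(P)-c["position"])@Rc*[1,-1,-1]
    K=np.array([[f,0,c["cx"]],[0,f,c["cy"]],[0,0,1]])
    return cv2.projectPoints(X.reshape(-1,1,3),np.zeros(3),np.zeros(3),K,c["distortion"])[0].reshape(-1,2)
def p2w(P,s):
    "photometer mm -> world m; s=(X,Y,Z,yaw)"
    return np.array(s[:3])+R.from_euler('z',s[3]).apply(np.atleast_2d(P)/1e3)
E
cat > fit.py <<'E'
from h import *
T=np.array([[494,420],[215,197],[448,191],[118,412],[562,328],[472,301],[228,275]])
S=np.array([[474,423],[292,52],[100,267],[588,372],[506,281],[506,297]])
T=(T+.5)/3.8-.5+[262,130]; S=(S+.5)/3.7-.5+[262,140]
def res(v):
    s=v[:4]; w,h,zh=v[4:]*1e3
    k=[-95,-85,91];l=[58,55,182];t=[45,-85,112];cl=[-50,w,95];cr=[-50,-w,95];hf=[-30+h,-85,126];hm=[-30+h,-85,111];hub=[20,55,zh]
    a=proj("top",p2w(np.array([k,l,t,cl,cr,hf,hub]),s))-T
    b=proj("scene",p2w(np.array([k,l,cl,cr,hf,hm]),s))-S
    return np.r_[a.ravel(),b.ravel()]
r=least_squares(res,[.47,.0,0,.2,.14,.005,.12],loss='soft_l1',x_scale=[.1,.1,.1,.1,.01,.01,.01])
print(r.x); print(res(r.x).reshape(-1,2).round(1))
np.save("s.npy",r.x)
s=r.x[:4]
d=np.load("top0_d.npy")
c=env.camera_info("top");q=c["rotation"];Rc=R.from_quat(q[[1,2,3,0]]).as_matrix()
for P,zt in(([-20,-30,95],95),([-95,-85,91],91),([100,0,95],95),([-30,-130,95],0),([180,0,0],0)):
    uv=proj("top",p2w(P,s))[0]; u,v=uv.round().astype(int)
    f=200/np.tan(np.radians(c["vertical_fov"]/2)); z=np.median(d[v-1:v+2,u-1:u+2])
    print(P,(c["position"]+Rc@(np.array([(u-c["cx"])/f,-(v-c["cy"])/f,-1])*z)).round(4))
for P in([20,55,95],[-95,-85,91],[-30,-85,111]): print(p2w(P,s))
E
python3 fit.py
```

```text
[ 0.58619622 -0.010158   -0.00334509  0.2024973   0.1358226   0.00519576
  0.10766353]
[[-0.7 -0.2]
 [-0.  -0.3]
 [ 0.1 -0.6]
 [ 0.   1.1]
 [-0.7  0.4]
 [ 0.8 -0.2]
 [-0.2 -0. ]
 [ 0.3  0.1]
 [ 0.4 -0.5]
 [-0.4  0. ]
 [ 0.   0.5]
 [ 0.5 -0.3]
 [-0.3  0.4]]
[-20, -30, 95] [ 0.5733 -0.043   0.096 ]
[-95, -85, 91] [ 0.51   -0.1121  0.0915]
[100, 0, 95] [0.6844 0.0102 0.095 ]
[-30, -130, 95] [ 0.5836 -0.1442  0.094 ]
[180, 0, 0] [7.622e-01 2.740e-02 3.000e-04]
[[0.59472617 0.04774053 0.09165491]]
[[ 0.51023219 -0.11252727  0.08765491]]
[[ 0.57390407 -0.09945472  0.10765491]]
```

```bash
sed -i "s/^r=least.*/f0=res; r=least_squares(lambda v:np.r_[res(v),(v[2]-0)*3000],[.58,-.01,0,.2,.14,.005,.12],loss='soft_l1',x_scale=[.1,.1,.1,.1,.01,.01,.01])/" fit.py; python3 fit.py | head -16
cat >> h.py <<'E'
try: s=np.load("s.npy")[:4]; hood0=np.load("s.npy")[5]*1e3
except OSError: pass
def quat(phi,tilt=0):
    "tool down, jaw axis along photometer-frame angle phi (deg); tilt leans top of tool to the photometer front"
    a=np.radians(phi); y=np.array([np.cos(a),np.sin(a),0]); z=np.array([0,0,-1.])
    M=np.c_[np.cross(y,z),y,z]
    t=R.from_euler('y',-tilt,degrees=True)
    q=(R.from_euler('z',s[3])*t*R.from_matrix(M)).as_quat()
    return q[[3,0,1,2]]
def W(x,y,z): return p2w([x,y,z],s)[0]
def arc(th,r=70,z=106):
    "finger centre at turret-frame angle th (deg, photometer frame)"
    a=np.radians(th); return W(20+r*np.cos(a),55+r*np.sin(a),z)
E
python3 - <<'E'
from h import *
q0=env.get_state()["joint_positions"]
for sg in(90,-90):
    for th in (238,210,175): print(sg,th,env.ik(arc(th),quat(th+sg)))
    print(env.ik(W(-45,-85,104),quat(sg)),env.ik(W(-95,-85,91),quat(sg,15)))
print(env.ik([.2,.6,.32],env.get_state()["tool_rot"]))
R1=R.from_quat(quat(90,15)[[1,2,3,0]]).as_matrix();print(R1[:,2])
E
```

```text
[ 5.84972710e-01 -1.04271299e-02 -1.01564008e-04  2.03438753e-01
  1.35490145e-01  4.62228553e-03  1.16682290e-01]
[[-0.3  0.2]
 [ 0.1  0. ]
 [ 0.3 -0.3]
 [ 0.2  1.6]
 [-0.5  0.8]
 [ 1.2  0.5]
 [-0.  -0. ]
 [ 0.4 -0.4]
 [ 0.2 -1.3]
 [-0.6 -0.5]
 [ 0.  -0.2]
 [ 0.5 -0.8]
 [-0.3 -0. ]]
[-20, -30, 95] [ 0.571  -0.0431  0.0957]
90 238 [-0.57730795  0.47461154  0.71389487  1.91648299 -0.39397204  0.89392037
 -0.02111293]
90 210 [-0.6700978   0.44201782  0.76979072  1.98282151 -0.39945536  0.8718252
 -0.5291742 ]
90 175 [-0.82213913  0.44435797  0.86735977  2.02097926 -0.44246413  0.87208347
 -1.16431519]
[-0.30333903  0.43585974  0.53749342  1.91615774 -0.28779969  0.86566856
  2.15581925] [-0.40190764  0.30957297  0.72648519  2.21566319 -0.6567807   0.54753821
  2.59356477]
-90 238 [ 0.77013195  0.70759504 -1.17791688  1.8413177   0.73387263  1.11198408
  2.10509962]
-90 210 [-0.331924    0.36590331  0.31638768  1.96525813 -0.15104299  0.8328215
  2.36464385]
-90 175 [-0.46228954  0.34729141  0.38057218  2.00326956 -0.17351405  0.82166536
  1.70329524]
[-0.67370803  0.65807065  1.13470934  1.93369449 -0.7077138   1.02117556
 -0.58228364] [-0.50612216  0.34386184  0.86531914  2.21992156 -0.74840994  0.58358993
 -0.45613972]
[-1.29107307  0.32612619 -0.0336552   1.47293504  0.01119858  1.34443738
  0.01960973]
[ 0.25348158  0.05229137 -0.96592583]
```

Run:
```python
from h import *
st=env.get_state()
env.command_gripper(0.0)
env.move_linear([.2,.6,.32],vel=.2)
env.move_to(arc(242,70,210),quat(332))
print(env.get_state()["time"],env.get_state()["tcp_pos"],env.get_state()["gripper_width"])
print(env.move_linear(arc(242,70,107),vel=.12,force_limit=6))
f0=env.get_state()["wrist_force"]
p,_=env.read_camera("scene"); q,_=env.read_camera("top")
f=lambda i:cv2.resize(np.ascontiguousarray(i[:,:,::-1]),None,fx=2.2,fy=2.2,interpolation=cv2.INTER_CUBIC)
cv2.imwrite("pics/a.png",np.hstack([f(p[140:300,262:447]),f(q[130:290,262:432])]))
print(env.get_state()["time"],env.get_state()["tcp_pos"],arc(242,70,107),f0)
```

```text
5.075 [ 0.57397531 -0.01827344  0.20986122] 0.0005092783573093482
False
6.1833 [ 0.57447695 -0.01975457  0.10781185] [ 0.57375011 -0.01969192  0.10689844] [-0.37808034  0.63898323  0.60548062]
```

View pics/a.png

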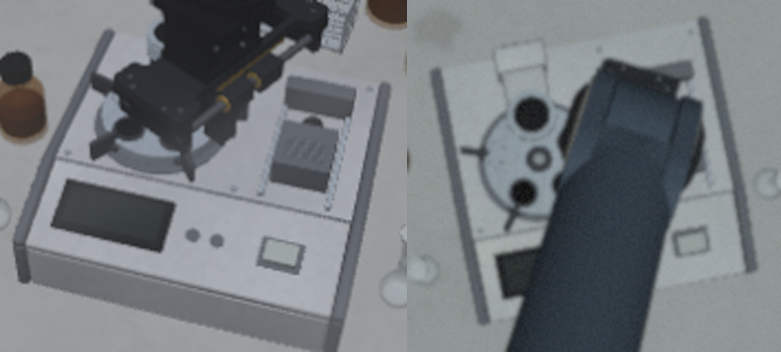

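The fingertips are down to the right of the front-right tab (tab at about (190,160) in the left half) and nothing else is touched. I'll push along the arc.

Run:
```python
from h import *
for th in list(range(236,165,-6))+[168]:
    if th<168: continue
    hit=env.move_linear(arc(th,70,107),quat(th+90),vel=.05,force_limit=9)
    s_=env.get_state(); print(th,hit,s_["time"],(s_["wrist_force"]).round(2),(s_["tcp_pos"]-arc(th,70,107)).round(4))
    if hit: break
else:
    env.wait(.3)
    env.move_linear(arc(178,72,107),vel=.1)
    env.move_linear(arc(178,72,150),vel=.15)
    env.move_to(W(-60,-85,170),quat(-90))
    p,_=env.read_camera("scene"); q,_=env.read_camera("top")
    f=lambda i:cv2.resize(np.ascontiguousarray(i[:,:,::-1]),None,fx=2.2,fy=2.2,interpolation=cv2.INTER_CUBIC)
    cv2.imwrite("pics/b.png",np.hstack([f(p[140:300,262:447]),f(q[130:290,262:432])]))
    print(env.get_state()["time"])
```

```text
236 False 6.4833 [ 0.65  0.33 -0.18] [0.0003 0.0002 0.0005]
230 False 6.7833 [ 0.75 -0.39  0.54] [0.0003 0.0001 0.0002]
224 False 7.0833 [-0.39 -0.07  0.39] [ 0.0003 -0.      0.0001]
218 False 7.3833 [1.07 0.51 0.27] [ 0.0003 -0.      0.0001]
212 False 7.6833 [ 0.21 -0.31  0.35] [ 0.0003 -0.0001  0.    ]
206 False 7.9833 [0.41 0.38 1.44] [ 0.0003 -0.0001  0.    ]
200 False 8.2833 [-0.5 -0.1  0.1] [ 0.0002 -0.0001  0.    ]
194 False 8.5833 [ 0.01 -0.88  0.35] [ 0.0002 -0.0002  0.    ]
188 False 8.8833 [ 0.46 -0.64 -0.31] [ 0.0002 -0.0002  0.    ]
182 False 9.1833 [ 0.25 -0.5  -0.74] [ 0.0002 -0.0002  0.    ]
176 False 9.4833 [-0.11  0.43  0.75] [ 0.0001 -0.0003 -0.    ]
170 False 9.7833 [0.11 0.37 0.34] [ 0.0001 -0.0003 -0.    ]
168 False 10.0333 [-0.84 -0.29  0.45] [ 0.     -0.0003  0.    ]
11.775
```

View pics/b.png

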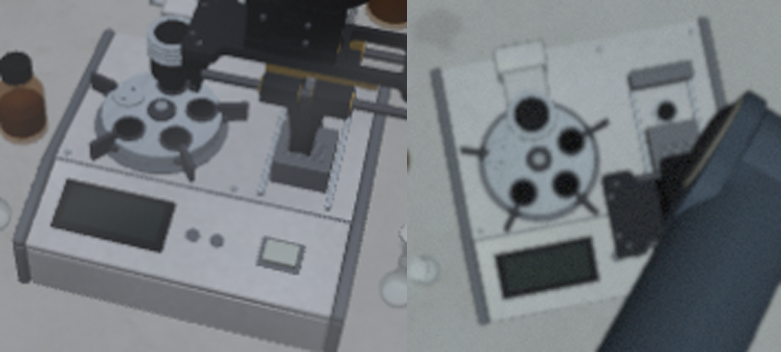

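The forces stayed near zero and the solid cell still shows at the left (130,95), so I can't tell whether the turret moved. I'll repeat the push with pictures along the way, in one montage, and print the projected TCP.

Run:
```python
from h import *
ims=[]
def snap():
    p,_=env.read_camera("scene")
    uv=proj("scene",env.get_state()["tcp_pos"])[0]-[262,140]
    i=cv2.resize(np.ascontiguousarray(p[150:260,262:402,::-1]),None,fx=2.8,fy=2.8,interpolation=cv2.INTER_CUBIC)
    i=cv2.convertScaleAbs(i,alpha=1.5)
    cv2.circle(i,tuple(int(k) for k in (uv-[0,10])*2.8),3,(0,0,255),1); ims.append(i)
env.move_to(arc(242,70,170),quat(332)); 
env.move_linear(arc(242,70,107),vel=.12,force_limit=6); snap()
for th in (224,208,192,176,168):
    hit=env.move_linear(arc(th,70,107),quat(th+90),vel=.06,force_limit=9)
    s_=env.get_state(); print(th,hit,s_["wrist_force"].round(2),s_["moment"].round(2))
    if th in(208,168):snap()
env.move_linear(arc(178,72,107),vel=.1)
env.move_linear(arc(178,72,150),vel=.15); snap()
cv2.imwrite("pics/c.png",np.vstack([np.hstack(ims[:2]),np.hstack(ims[2:])])[:600,:800])
print(s_["time"])
```

```text
224 False [ 0.03  0.53 -0.18] [-0.11  0.08  0.  ]
208 False [ 0.58 -1.11  0.06] [-0.11  0.13  0.04]
192 False [-0.59 -0.01 -0.27] [-0.09  0.15 -0.01]
176 False [ 0.02 -0.47  0.87] [-0.11  0.17 -0.04]
168 False [-0.21 -0.16  0.89] [-0.03  0.21  0.04]
15.5667
```

View pics/c.png

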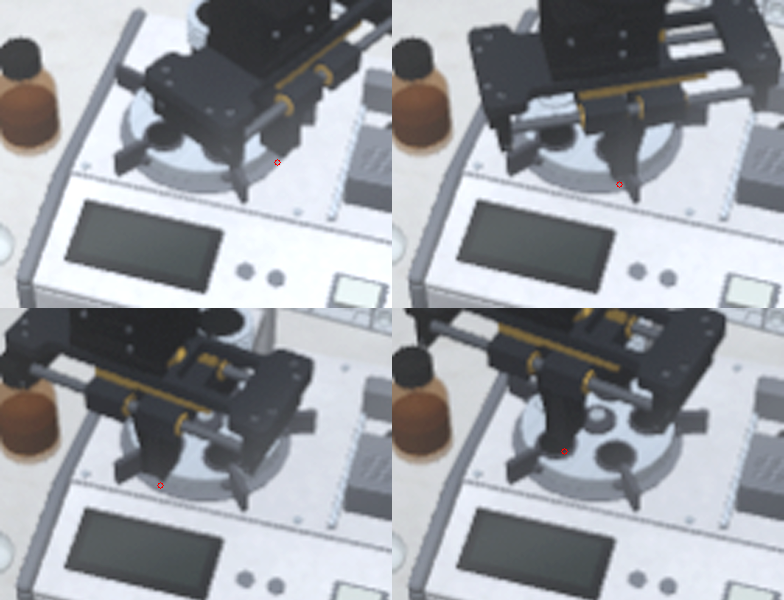

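The finger crosses the tab's position with no force and the tab doesn't move. The visible tip also sits a few mm above the projected TCP. I'll use scene depth to measure the real heights of the tabs and the tip.

```bash
cat >> h.py <<'E'
def cloud(n,d):
    c=env.camera_info(n); f=200/np.tan(np.radians(c["vertical_fov"]/2)); K=np.array([[f,0,c["cx"]],[0,f,c["cy"]],[0,0,1]])
    v,u=np.mgrid[:400,:640]; uv=np.stack([u,v],-1).reshape(-1,1,2).astype(float)
    xy=cv2.undistortPoints(uv,K,c["distortion"]).reshape(400,640,2)
    q=c["rotation"];Rc=R.from_quat(q[[1,2,3,0]]).as_matrix()
    X=np.stack([xy[...,0]*d,-xy[...,1]*d,-d],-1)
    return c["position"]+X@Rc.T
def toP(X): return R.from_euler('z',-s[3]).apply((X-s[:3]).reshape(-1,3)).reshape(X.shape)*1e3
E
python3 - <<'E'
from h import *
for n in("scene","top"):
    P=toP(cloud(n,np.load(n+"0_d.npy"))).reshape(-1,3)
    print(n,"deck",np.median(P[(abs(P[:,0]-0)<40)&(abs(P[:,1]+30)<15)],0).round(1))
    x,y,z=P[:,0]-20,P[:,1]-55,P[:,2]; r=np.hypot(x,y); th=np.degrees(np.arctan2(y,x))%360
    for a in range(0,360,12):
        m=(r>62)&(r<80)&(abs((th-a+180)%360-180)<6)
        if m.any(): print(a,m.sum(),np.percentile(z[m],[50,90,100]).round(0),end=' ')
    m=(r>18)&(r<50);print("disc",np.percentile(z[m],[10,50,90]).round(1))
_,d=env.read_camera("scene")
P=toP(cloud("scene",d)).reshape(-1,3); t=toP(env.get_state()["tcp_pos"])
print("tcp",t)
m=(np.hypot(P[:,0]-t[0],P[:,1]-t[1])<25)&(P[:,2]>123)
for z0 in range(124,200,6):
    k=P[m&(P[:,2]>=z0)&(P[:,2]<z0+6)]
    if len(k):print(z0,len(k),k.min(0).round(0),k.max(0).round(0))
E
```

```text
scene deck [ -1.5 -30.2  94.9]
24 8 [95. 97. 97.] 36 18 [95. 97. 98.] 48 21 [95. 97. 98.] 60 1 [98. 98. 98.] 72 76 [110. 121. 122.] 84 40 [95. 96. 99.] 96 43 [95. 96. 98.] 108 40 [95. 96. 98.] 120 42 [95. 96. 98.] 132 12 [96. 97. 98.] 144 101 [107. 121. 123.] 156 56 [ 95.  97. 107.] 168 58 [94. 97. 98.] 180 56 [ 94.  96. 100.] 192 55 [95. 97. 98.] 204 64 [ 95.  97. 108.] 216 74 [107. 121. 123.] 228 51 [95. 97. 97.] 240 52 [95. 97. 99.] 252 48 [95. 97. 99.] 264 43 [95. 97. 98.] 276 48 [95. 96. 99.] 288 95 [110. 121. 123.] 312 24 [95. 97. 97.] 324 30 [95. 96. 98.] 336 36 [ 96. 149. 155.] 348 34 [118. 154. 155.] disc [111.1 113.8 179.7]
top deck [  0.2 -29.7  95. ]
0 41 [155. 158. 160.] 12 51 [154. 157. 175.] 24 52 [ 96.  99. 154.] 36 51 [94. 97. 99.] 48 49 [96. 98. 99.] 60 50 [ 95.  97. 100.] 72 51 [104. 122. 125.] 84 51 [95. 98. 99.] 96 50 [95. 97. 99.] 108 49 [94. 97. 99.] 120 50 [95. 98. 99.] 132 49 [ 95.  97. 102.] 144 51 [ 99. 121. 124.] 156 52 [95. 97. 99.] 168 52 [94. 98. 98.] 180 51 [ 94.  97. 101.] 192 51 [94. 97. 99.] 204 50 [ 96.  99. 100.] 216 50 [100. 122. 125.] 228 52 [95. 97. 98.] 240 50 [ 95.  97. 101.] 252 50 [ 95.  98. 101.] 264 51 [ 95.  99. 101.] 276 51 [ 95.  98. 100.] 288 51 [109. 122. 125.] 300 49 [ 95.  98. 100.] 312 48 [ 95.  98. 101.] 324 50 [96. 98. 99.] 336 39 [ 96.  99. 152.] 348 48 [154. 158. 161.] disc [110.2 113.8 180.5]
tcp [-52.66383014  58.09169803 149.06879733]
166 3 [-63.  52. 171.] [-61.  63. 171.]
172 28 [-65.  47. 172.] [-46.  68. 178.]
178 30 [-65.  47. 178.] [-45.  68. 184.]
184 35 [-68.  47. 184.] [-47.  68. 190.]
190 27 [-66.  46. 190.] [-49.  70. 196.]
196 33 [-67.  45. 196.] [-46.  70. 202.]
```

Depth shows the real shut-finger tip is about 21 mm above the reported TCP (149 reported, 170 seen), so the fingers passed over the tabs (tops at 121). I'll allow for that offset: command z≈89 (p), check the tip height, then push.

```bash
cat >> h.py <<'E'
def tip(lo):
    _,d=env.read_camera("scene"); P=toP(cloud("scene",d)).reshape(-1,3); t=toP(env.get_state()["tcp_pos"])
    k=P[(np.hypot(P[:,0]-t[0],P[:,1]-t[1])<17)&(P[:,2]>lo)]
    return t.round(1),np.sort(k[:,2])[:8].round(1)
E
python3 - <<'E'
from h import *
env.move_to(arc(242,70,150),quat(332)); print("tip",tip(124))
print(env.move_linear(arc(242,70,89),vel=.1,force_limit=5)); print("tip",tip(99))
hit=False
for th in list(range(236,170,-8))+[168]:
    hit=env.move_linear(arc(th,70,89),quat(th+90),vel=.05,force_limit=9)
    s_=env.get_state(); print(th,hit,s_["wrist_force"].round(2))
    if hit: break
if not hit:
    env.wait(.3)
    env.move_linear(arc(178,72,89),vel=.1)
    env.move_linear(arc(178,72,140),vel=.15)
    env.move_to(W(-75,-85,150),quat(-90))
    p,_=env.read_camera("scene"); q,_=env.read_camera("top")
    f=lambda i:cv2.resize(np.ascontiguousarray(i[:,:,::-1]),None,fx=2.2,fy=2.2,interpolation=cv2.INTER_CUBIC)
    cv2.imwrite("pics/d.png",np.hstack([f(p[140:300,262:447]),f(q[130:290,262:432])]))
print(env.get_state()["time"])
E
```

```text
tip (array([-13.2,  -6.4, 149.4]), array([170.5, 170.7, 171.4, 171.4, 171.8, 172.2, 173. , 173.3]))
False
tip (array([-12.3,  -7.1,  89.6]), array([ 99.9, 101.4, 104.6, 104.9, 105.3, 107.7, 108.9, 110.9]))
236 False [-0.03 -0.61 -0.8 ]
228 False [ 0.15  0.12 -0.15]
220 False [ 2.08 -0.94  0.57]
212 False [ 1.74 -2.74  1.  ]
204 False [ 0.19 -1.3  -0.15]
196 False [-0.17 -0.08  0.81]
188 False [-0.5   0.6  -1.07]
180 False [-0.07  0.12 -0.03]
172 False [ 0.23 -0.15  0.32]
168 False [ 0.24 -0.65 -0.27]
23.4667
```

View pics/d.png

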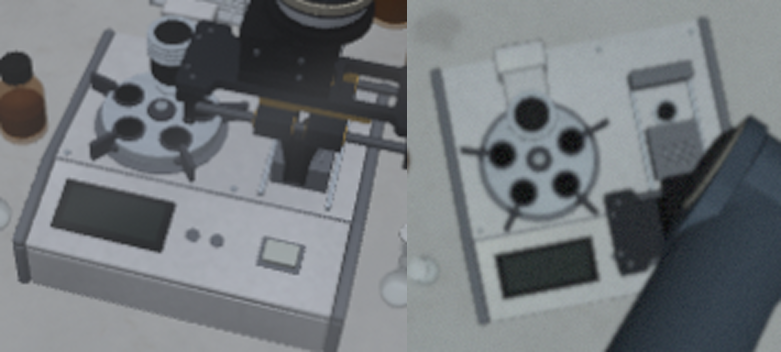

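All four dark windows are now visible in the top half of the picture (left (502,155), front (523,190) and (566,185), right (571,140)), so the blank is under the lamp. Next is the hood.

Run:
```python
from h import *
env.move_linear(W(-75,-85,90),vel=.1,force_limit=5)
x=-75
hit=env.move_linear(W(-42,-85,90),vel=.08,force_limit=4.5); print(hit)
f0=env.get_state()["wrist_force"]
if not hit:
    hit=env.move_linear(W(22,-85,90),vel=.035,force_limit=5)
s_=env.get_state(); print(hit,toP(s_["tcp_pos"]).round(1),s_["wrist_force"].round(2),f0.round(2))
env.wait(.3); s_=env.get_state(); print(toP(s_["tcp_pos"]).round(1),s_["wrist_force"].round(2),s_["time"])
```

```text
False
True [  6.  -85.   89.4] [-0.02 -0.24 -0.09] [ 0.27 -0.42 -0.24]
[  5.  -84.9  89.1] [-0.13  0.33  0.04] 26.3583
```

Run:
```python
from h import *
hit=env.move_linear(W(16,-85,90),vel=.02,force_limit=7)
s_=env.get_state(); print(hit,toP(s_["tcp_pos"]).round(1),s_["wrist_force"].round(2))
env.move_linear(W(-25,-85,90),vel=.1)
env.move_linear(W(-60,-85,150),vel=.15)
# look, clear of the instrument
env.move_to(W(-200,-150,190),quat(-90))
p,d=env.read_camera("scene"); q,dt=env.read_camera("top")
P=toP(cloud("scene",d)).reshape(-1,3); m=(abs(P[:,1]+85)<18)&(P[:,2]>104)&(P[:,2]<121)&(P[:,0]<60)&(P[:,0]>-40)
print("front face x",np.percentile(P[m,0],[10,50,90]).round(1),m.sum())
f=lambda i:cv2.convertScaleAbs(cv2.resize(np.ascontiguousarray(i[:,:,::-1]),None,fx=2.2,fy=2.2,interpolation=cv2.INTER_CUBIC),alpha=1.3)
cv2.imwrite("pics/e.png",np.hstack([f(p[140:300,262:447]),f(q[130:290,262:432])]))
print(env.get_state()["time"])
```

```text
True [  5.8 -84.9  88.7] [-0.34 -0.61  0.02]Traceback (most recent call last):
  File "<stdin>", line 10, in <module>
    return _quantile_unchecked(
        a, q, axis, out, overwrite_input, method, keepdims, weights)
    return _ureduce(a,
                    func=_quantile_ureduce_func,
    ...<5 lines>...
                    overwrite_input=overwrite_input,
                    method=method)
    r = func(a, **kwargs)
    result = _quantile(arr,
                       quantiles=q,
    ...<2 lines>...
                       out=out,
                       weights=wgt)
    slices_having_nans = np.isnan(arr[-1, ...])
                                  ~~~^^^^^^^^^
IndexError: index -1 is out of bounds for axis 0 with size 0
```

Run:
```python
from h import *
p,d=env.read_camera("scene"); q,dt=env.read_camera("top")
P=toP(cloud("top",dt)).reshape(-1,3); m=(abs(P[:,1]+85)<18)&(P[:,2]>122)&(P[:,2]<130)&(P[:,0]<130)&(P[:,0]>-40)
if m.any(): print("top of hood x",np.percentile(P[m,0],[1,50,99]).round(1),m.sum())
f=lambda i:cv2.convertScaleAbs(cv2.resize(np.ascontiguousarray(i[:,:,::-1]),None,fx=2.2,fy=2.2,interpolation=cv2.INTER_CUBIC),alpha=1.3)
cv2.imwrite("pics/e.png",np.hstack([f(p[140:300,262:447]),f(q[130:290,262:432])]))
print(env.get_state()["time"],toP(env.get_state()["tcp_pos"]))
```

```text
top of hood x [19.  55.  90.4] 473
28.6333 [-198.86538084 -149.41156751  189.69315081]
```

View pics/e.png

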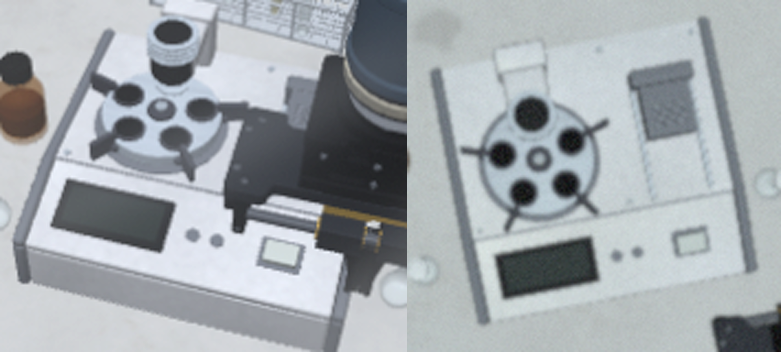

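The hood is against the back block (front x≈19, expected 18), the turret is right and the photometer hasn't moved. Now the key.

```bash
cat > key.py <<'E'
from h import *
n=np.array([-np.sin(np.radians(15)),0,np.cos(np.radians(15))]); K=np.array([-95,-85,91.])
at=lambda h:W(*(K+(h-20.5)*n))
H=lambda:round(float((toP(env.get_state()["tcp_pos"])-K)@n+20.5),1)
q=quat(-90,15)
env.move_to(at(70),q)
env.move_linear(at(12),vel=.12,force_limit=6); print("above",H())
hit=env.move_linear(at(-9),vel=.015,force_limit=7)
s_=env.get_state(); print(hit,H(),s_["wrist_force"].round(2))
if hit: 
    env.wait(.3); print(H(),env.get_state()["wrist_force"].round(2))
env.move_linear(at(15),vel=.05); env.move_linear(at(80),vel=.15)
print(env.get_state()["time"])
E
python3 key.py
```

```text
above 12.7
True -5.3 [-2.49  0.26  7.87]
-5.3 [-1.97  0.06  7.43]
32.3333
```

Run:
```python
from h import *
env.move_to(W(-200,-150,190),quat(-90)); env.wait(.3)
q,dt=env.read_camera("top"); a=np.load("top0.npy")
P=toP(cloud("top",dt)).reshape(-1,3)
m=(abs(P[:,1]+85)<11)&(abs(P[:,0]+95)<7); print("key z",np.median(P[m],0).round(1))
f=lambda i:cv2.convertScaleAbs(cv2.resize(np.ascontiguousarray(i[130:290,232:447,::-1]),None,fx=1.8,fy=1.8,interpolation=cv2.INTER_CUBIC),alpha=1.3)
cv2.imwrite("pics/f.png",np.hstack([f(a),f(q)])); print(env.get_state()["time"])
```

```text
key z [-95.1 -84.9  90.8]
33.2
```

View pics/f.png

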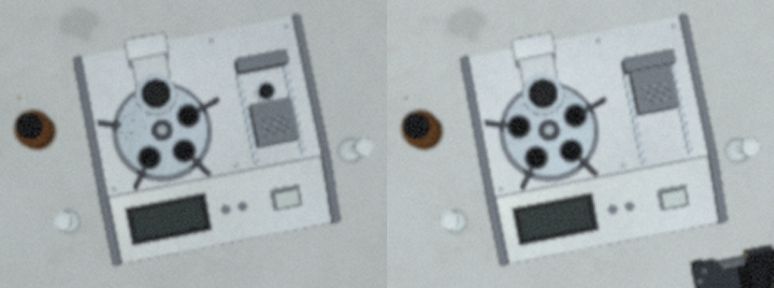

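Compared with the starting picture, the photometer, flasks and dropper are in the same places. The four windows show, the hood is shut and the key is back up (z 90.8). Handing in.

```bash
python3 -c "
from station import env
env.job_done()"
```

```text
the job is handed in; nothing more can be done
```

The photometer is zeroed and the job is handed in, at about 33 s on the robot's clock (limit 64 s).

- **Turret:** I pushed it one step clockwise. In the last top view all four dark-glass cells are in the open, so the blank is under the lamp. I did not measure its exact angle.
- **Hood:** I pushed it shut against the back block. It stopped at the same place on two pushes, with force limits of 5 N and 7 N. Its front is at x≈19 mm (p), and 18 is expected when shut.
- **Zero key:** I pressed it last, with about 8 N on the tool and a tip travel of about 5 mm. The key's own travel is 4 mm, and the rest is within measuring error. It came back up: its top measured z 90.8 mm, against 91 expected.
- **Surroundings:** Before and after top pictures show no visible shift of the photometer, flasks or dropper. The tube is now hidden under the hood, so I could not check it at the end, but nothing touched it.

**What failed on the way:** the first two turret pushes moved nothing. The real tip of the shut fingers is about 20 mm above the reported TCP, so they passed over the tabs. I measured that offset in the depth image and allowed for it in every later move.

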